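# Wind the galley vent open and set its lock

### The arm

A 6-joint arm with a two-finger parallel gripper is mounted at the origin on the work surface. World frame = base frame: x ahead of the robot, y to its left, z up, the work surface at z = 0. Lengths are in m, angles in rad, forces in N, time in s.
With the tool pointing down it reaches from about 0.3 to 0.85 m from the base axis. Payload 4.2 kg.
Tool frame: the origin (TCP) lies on the mounting face of the last link; the fingertips stand 191 mm ahead of it and the grasp point (between the pads) lies bot.pinch_z ahead of it (bot.pinch_z is the distance from the TCP to the grasp point, in m); z points along the fingers, y is the line along which they close (so a half turn about z gives the same grasp; the last joint's range is limited). The gripper opens to 91 mm and grips with 3 to 60 N. Pads are 32 mm wide; open, the fingers measure 118 mm over their backs; the gripper's body (76 mm by 178 mm) begins 60 mm behind the grasp point.
Start: joints at [1.288, 0.32, 1.565, -0, 1.257, -0.02], TCP at [0.149, 0.555, 0.405] pointing down, gripper open.
Joint ranges: [-3.11, 3.11], [-0.84, 2.01], [0.21, 2.61], [-1.34, 4.49], [0.05, 2.63], [-2.56, 2.56]. Speed limits (rad/s): [2.57, 2.57, 3.14, 3.14, 3.14, 3.14].

### API

Orientations are given as a unit quaternion [w, x, y, z].
In Python, from cell import bot gives the robot as it stands. Calls block until the motion is done:
- bot.move_to(position, orientation): joint-space move of the TCP to a pose.
- bot.move_linear(position, orientation=None, speed=0.15, contact_N=None): straight line of the TCP; orientation=None keeps the orientation; speed is the mean speed in m/s. With contact_N (N) it stops when the force on the tool has changed by that much, and returns True; else False.
- bot.set_joints(angles): joint-space move.
- bot.set_gripper(opening, grasp_force=None): finger opening in m; grasp_force is the grip in N (None keeps the last); returns when the fingers have stopped.
- bot.dwell(seconds).
- bot.solve_ik(position, orientation): joint angles nearest the present ones, or None.
- bot.observe(): the state.
- bot.capture(name): name is "scene" or "top" or "wrist"; returns a dict with "frame" (400x640x3 uint8, red, green, blue), "intrinsics" (3x3 intrinsics, pixels), "R" (3x3) and "t" (3): a world point X has camera coordinates R X + t; the wrist camera has in their place "mount" (4x4, takes a point from camera to tool coordinates, whose origin is the TCP and whose axes are the flange's). Camera axes: x right, y down, z forward; pixel columns grow to the right and rows downward; lengths in m; the calibration is good to about 2 mm. A picture is of the moment at which its call begins: read the wrist's pose just before it. There is no depth.
A pose or a line that the arm cannot do raises bot.MotionError and nothing moves.
- bot.sign_off(): hands the job in; it is judged then, once.
Trained networks look in a picture, given as the dict that the camera call returned (one of the last four; its "shot" number tells which), for a name from the list of things; names that differ only in an ending like _2 or _b are one class to them, and where a whole thing is asked for, a point or a joint stands for the part that bears it (a point fixed in the world has none). Each returns a list of dicts, best first, with "conf" (0 to 1); they miss things now and then, are a little off and sometimes report something else, mostly with a low value. They report only what shows in the picture. A call takes as long as a camera call. They do not tell look-alikes from the thing itself.
- bot.look_for(picture, target): "centre" ([x, y, z] in m, in the coordinates of the camera as it stood for that picture, good to about 4 mm: the middle of the surface that is visible of it).
- bot.mark_of(picture, target): "centre" ([x, y, z] in m, in the coordinates of the camera as it stood for that picture, good to about 4 mm: a listed point, or the origin of a listed thing).
The state is a dict: "time": time; "joint_pos": joint angles; "qd": joint speeds; "joint_efforts": joint torques, N m; "tool_pos": TCP position; "tool_rot": TCP orientation; "force": force on the tool from outside, world axes, zero at the start; "ft_torque": the same for the moment, N m; "grip_width": finger opening in m; "finger_force": force on a finger pad.
Only numpy, scipy, OpenCV 4.12 (cv2) and the standard library are available. Lean on these libraries where they do the work, as an engineer would, in place of code of your own. Each camera call takes 0.05 s, during which the arm holds its last target. There are 200 camera calls.

### The job

Open the galley vent: wind the small handwheel on the sloping console clockwise by its knob, a full turn and a bit more, until it comes up against its stop and the hatch is fully raised. Then push the spring pedal of the lock box beside it all the way down and keep it down for a good second, then let it spring back up. Leave the wheel wound and the other things on the counter where they stand.

Things in the scene. Friction and masses are not known exactly. Their poses are not given: they have to be found in the camera images.
- winder: the vent console, fixed to the counter: a white wedge 310 long (x) x 260 wide (y); its face slopes up away from the robot at 35 degrees, from 23 mm high at x = -110 to 163 mm at x = +90; behind that a flat top with the hatch. Origin on the counter under the hub of the handwheel; z up, -x is the low front edge, facing the robot give or take its yaw
- rail_mid (a point): middle of the console's steel grab rail, a round bar 12 mm thick along the winder's y over the upper part of the face: winder x = +35 mm, 246 mm above the counter, on two posts at y = +-122 mm. An upright gripper on the knob would strike it; one held square to the face clears it
- plate: frame of the sloping face: origin at the middle of the handwheel on the face (winder x = 0, y = 0, 100 mm above the counter); z is the wheel's axis, square to the face and pointing out of it (35 degrees from vertical, leaning to the robot), x points up the slope, y along the face to the winder's +y
- wheel_knob (a point): point on the axis of the handwheel's black round knob, 45 mm out from the face. The knob is 24 mm across, spins freely, stands parallel to the wheel's axis 50 mm from it, and reaches from 22 to 60 mm out from the face. The steel rim is 124 mm over all, its top 20 mm out; hub top 24 mm. At wheel angle q the knob is at plate x = 50 cos q, y = -50 sin q (mm)
- wheel (a joint): angle of the handwheel, 0 to 7.5 rad, growing clockwise as seen from in front of the face (knob from the top of the slope towards plate -y); 0 is the shut stop, 7.5 the open stop, more than a turn away. It stays where it is left; turning it takes about 3 N at the knob
- hatch (a joint): angle of the louvred aluminium hatch (100 x 220 mm) on the console's flat top, hinged on its far edge; geared to the wheel, 0.11 rad for each rad of the wheel: 0 shut, 0.825 fully open
- lock: the lock box, fixed to the counter left or right of the console: white base 120 (x) x 85 (y), 10 mm high, with a block 42 mm high at its far end (+x) and the pedal before it. Origin on the counter under the middle of the base; z up
- pedal_pad (a point): middle of the pressing area, on the top of the steel pedal near its free end. The pedal, 85 x 58 x 6 mm, is hinged 28 mm above the counter at lock x = +30 mm and at rest rises towards lock -x at 19 degrees; this point is 65 mm from the hinge, about 52 mm above the counter at rest and 33 mm when fully down
- pedal (a joint): angle of the pedal, 0 at rest, 0.30 rad fully down at its stop; a spring brings it back up; at the pad it takes about 3 N to start and 8 N at the stop
- salt_pig: white ceramic salt pig with a hinged wooden lid, 110 across, 122 high, on the other side of the console from the lock box; origin under its middle
- cup: blue plastic measuring cup, 72 across, 62 high, with a flat handle to +y; origin under its middle
- whisk: flat stainless whisk, 260 long, 76 wide, 22 high, lying along its x; origin on the counter under the handle, 100 mm from its end
- pot_stand: bamboo slatted pot stand, 160 x 160 x 22; origin under its middle
- jar: glass jar, 72 across, 120 high; origin under its middle
- spoon: wooden spoon, 240 long, lying along its x
Mind the look-alikes: they are no part of the job. What is shaped like the lock but orange or purple is not meant.

How it is judged:
On the way, in this order (a step that is already met when the one before it is completed fails the run):
1. the handwheel is wound clockwise to its open stop (value of joint wheel above 7.3 rad), for 0.2 s.
2. with the wheel wound, the lock pedal is held fully down (value of joint wheel above 7.3 rad and value of joint pedal above 0.265 rad), for 0.5 s.
At the end, for the whole second after the job is handed in: The handwheel stands within 0.2 rad of its open stop (above 7.3 rad), the hatch is raised above 0.78 rad, and after being held down (above 0.265 rad) for half a second the pedal is back up (below 0.04 rad) (value of joint wheel above 7.3 rad and value of joint hatch above 0.78 rad and value of joint pedal below 0.04 rad); the robot touches nothing.
It fails at once if another thing on the counter was pushed more than 30 mm (distance of any of salt_pig, cup, whisk, pot_stand, jar, spoon from where it was at the start of the episode above 0.03 m).
It also fails if it takes over 62 s, if anything falls off the work surface, if the arm or the gripper's body presses on something with over 40 N, if the wrist force passes 120 N, or if a joint passes its speed limit or range.

## Working session

There is one attempt and no reset: what is moved stays moved. The work goes in short steps, each a Python script; the robot and the scene stay as the last script left them, time stands still between calls to the robot, and variables do not carry over. Pictures are saved under pics/ and viewed, at most 10 in all, crops included, and the job is handed in when it is done.

```bash
ls; mkdir -p pics; cat > h.py <<'E'
from cell import bot
import numpy as np, cv2
def w(c,p): return np.array(c["R"]).T@(np.array(p)-np.array(c["t"]))
def save(c,n): cv2.imwrite(f"pics/{n}.png",cv2.cvtColor(c["frame"],cv2.COLOR_RGB2BGR))
E
python3 - <<'E'
from h import *
np.set_printoptions(precision=4,suppress=True)
print(bot.pinch_z,bot.observe())
for n in("scene","top"):
    c=bot.capture(n); save(c,n); print(n)
    for t in("winder","rail_mid","plate","wheel_knob","lock","pedal_pad","salt_pig","cup","whisk","pot_stand","jar","spoon"):
        for r in bot.mark_of(c,t)[:3]: print(t,r["conf"],w(c,r["centre"]), {k:v for k,v in r.items() if k not in("conf","centre")})
print(bot.observe()["time"])
E
```

```text
pics
0.172 {'time': 0.0, 'joint_pos': array([ 1.288 ,  0.3203,  1.5656, -0.0001,  1.2574, -0.02  ]), 'qd': array([ 0.0008,  0.    ,  0.0001,  0.0015, -0.0008, -0.0006]), 'joint_efforts': array([  0.0004, -41.2467, -23.1974,   0.0728,   0.0458,  -0.0001]), 'tool_pos': array([0.1493, 0.5551, 0.4039]), 'tool_rot': array([-0.0001,  0.131 ,  0.9914, -0.0009]), 'force': array([ 0.6149, -0.0436,  0.7284]), 'ft_torque': array([0.0289, 0.0341, 0.0171]), 'finger_force': 0.0, 'grip_width': 0.09148853461319426}
scene
winder 0.75 [ 0.5926  0.0543 -0.0025] {}
rail_mid 0.82 [0.6247 0.0619 0.2443] {}
rail_mid 0.51 [0.6015 0.0215 0.1559] {}
plate 0.82 [0.5938 0.0541 0.0957] {}
wheel_knob 0.89 [0.6026 0.025  0.1556] {}
lock 0.84 [ 0.7508 -0.2312 -0.0008] {}
lock 0.66 [ 0.4101 -0.235  -0.0042] {}
lock 0.62 [ 0.585  -0.18   -0.0002] {}
pedal_pad 0.9 [ 0.3764 -0.2425  0.051 ] {}
pedal_pad 0.79 [ 0.5524 -0.1826  0.051 ] {}
pedal_pad 0.63 [ 0.7234 -0.2291  0.0513] {}
salt_pig 0.62 [ 0.5183  0.2616 -0.0025] {}
cup 0.77 [ 0.3836 -0.0784 -0.0047] {}
whisk 0.93 [ 0.6824  0.4302 -0.003 ] {}
pot_stand 0.61 [ 0.6015 -0.4383 -0.0033] {}
jar 0.59 [0.3783 0.4424 0.0003] {}
jar 0.53 [0.603  0.0257 0.1584] {}
spoon 0.73 [ 0.3619 -0.3724  0.0013] {}
top
winder 0.63 [0.5945 0.0542 0.0016] {}
rail_mid 0.82 [0.6281 0.0598 0.2447] {}
plate 0.63 [0.5955 0.0551 0.1052] {}
wheel_knob 0.93 [0.6047 0.0184 0.1578] {}
lock 0.83 [ 0.7479 -0.236   0.0003] {}
lock 0.62 [ 0.5852 -0.1847 -0.001 ] {}
lock 0.58 [ 0.408  -0.2322 -0.0011] {}
pedal_pad 0.79 [ 0.7157 -0.2305  0.0512] {}
pedal_pad 0.63 [ 0.5531 -0.1849  0.0503] {}
pedal_pad 0.59 [ 0.3758 -0.244   0.0511] {}
salt_pig 0.82 [ 0.5191  0.2618 -0.0043] {}
cup 0.81 [ 0.3816 -0.0884 -0.0033] {}
whisk 0.62 [0.6789 0.4233 0.0014] {}
pot_stand 0.77 [ 0.6048 -0.4396 -0.0001] {}
jar 0.71 [0.3752 0.4394 0.0029] {}
jar 0.49 [ 0.5833 -0.1829  0.0014] {}
spoon 0.59 [ 0.3562 -0.3711  0.0004] {}
1.3
```

View pics/scene.png

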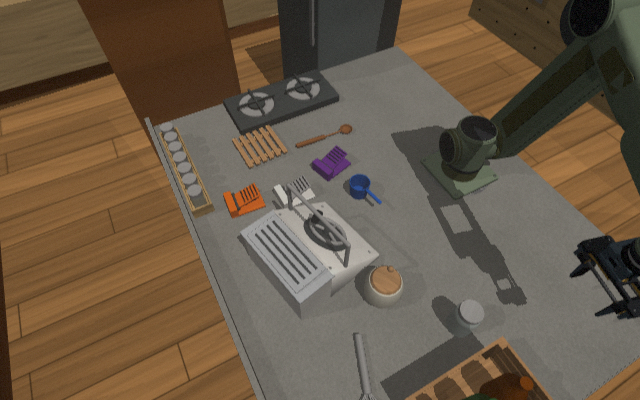

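View pics/top.png

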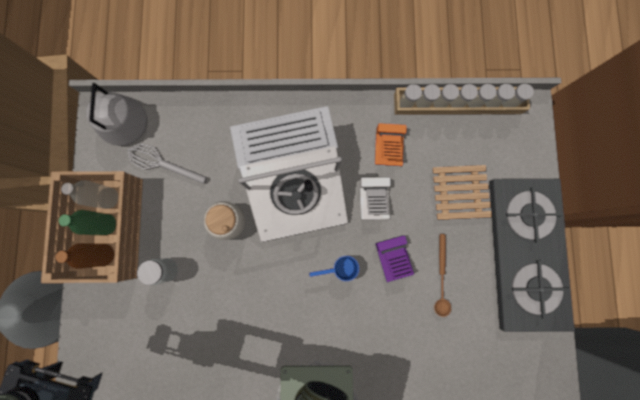

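The white lock is between the orange and purple look-alikes, at about (0.585, -0.182), and shows at px (375,198) in the top view. The console is yawed by about +0.2 rad and its hatch is shut. I'll average the detections and go to a pre-pose square to the face for a wrist view.

```bash
cat >> h.py <<'E'
from scipy.spatial.transform import Rotation as Ro
np.set_printoptions(precision=4,suppress=True)
A=np.radians(35)
def plateR(th):
    c,s=np.cos(th),np.sin(th)
    x=np.array([np.cos(A)*c,np.cos(A)*s,np.sin(A)]); y=np.array([-s,c,0]); return np.c_[x,y,np.cross(x,y)]
def quat(R): 
    q=Ro.from_matrix(R).as_quat(); return np.r_[q[3],q[:3]]
def toolq(th,flip=1):
    P=plateR(th); y=flip*P[:,1]; z=-P[:,2]; return quat(np.c_[np.cross(y,z),y,z])
def tcp(O,th,p,out): # plate point p=(x,y), grasp point 'out' from face
    P=plateR(th); return O+P@np.array([p[0],p[1],out+bot.pinch_z])
def wristpose():
    o=bot.observe(); q=np.array(o["tool_rot"]); T=np.eye(4); T[:3,:3]=Ro.from_quat(np.r_[q[1:],q[0]]).as_matrix(); T[:3,3]=o["tool_pos"]; return T
E
python3 - <<'E'
from h import *
D={}
for i in range(3):
  for n in("scene","top"):
    c=bot.capture(n)
    for t in("winder","rail_mid","plate","wheel_knob"):
        for r in bot.mark_of(c,t)[:1]: D.setdefault((t),[]).append(w(c,r["centre"]))
for k,v in D.items(): print(k,np.median(v,0),np.std(v,0))
th=0.18;O=np.array([.594,.0543,.1])
P=plateR(th); k=P.T@(np.median(D["wheel_knob"],0)-O); print("knob plate",k, "q",np.arctan2(-k[1],k[0]))
for f in(1,-1):
    for out in(.2,.13): print(f,bot.solve_ik(tcp(O,th,k[:2],out),toolq(th,f)))
    for q in range(1,9): 
        print(q,bot.solve_ik(tcp(O,th,(.05*np.cos(q),-.05*np.sin(q)),.047),toolq(th,f)))
print(bot.observe()["time"])
E
```

```text
winder [ 0.5957  0.0528 -0.0005] [0.0014 0.0027 0.0016]
rail_mid [0.6281 0.0623 0.2462] [0.0022 0.0014 0.0018]
plate [0.5943 0.0541 0.1021] [0.0006 0.0016 0.0037]
wheel_knob [0.6041 0.0191 0.1572] [0.0818 0.0388 0.0597]
knob plate [ 0.0358 -0.0364  0.0448] q 0.7935505626510921
1 [-0.1206 -0.0587  2.0337  0.3059  0.5991 -2.0746]
1 [-0.0891  0.0655  2.0694  0.367   0.4389 -2.1278]
1 [-0.0765  0.2241  2.1004  0.5894  0.2648 -2.3555]
2 None
3 None
4 [ 0.1059  0.1998  2.2656  0.568   0.079  -2.1981]
5 [ 0.1385  0.2055  2.1535  0.1381  0.1738 -1.7408]
6 [ 0.0616  0.2182  2.0678  0.2699  0.257  -1.9294]
7 [-0.0502  0.2244  2.0789  0.5071  0.2729 -2.2517]
8 None
-1 [-0.1206 -0.0587  2.0337  0.3059  0.5991  1.067 ]
-1 [-0.0891  0.0655  2.0694  0.367   0.4389  1.0137]
1 [-0.0765  0.2241  2.1004  0.5894  0.2648  0.7861]
2 [-0.1112  0.2173  2.2118  0.9424  0.205   0.3977]
3 [-0.025   0.2068  2.2961  1.2604  0.123   0.1438]
4 [0.1059 0.1998 2.2656 0.568  0.079  0.9435]
5 [0.1385 0.2055 2.1535 0.1381 0.1738 1.4008]
6 [0.0616 0.2182 2.0678 0.2699 0.257  1.2122]
7 [-0.0502  0.2244  2.0789  0.5071  0.2729  0.8899]
8 [-0.1128  0.2199  2.178   0.8333  0.2256  0.5081]
2.8
```

```bash
cat >> h.py <<'E'
TH=0.2; O=np.array([.5947,.0538,.1]); TILT=np.radians(8)
def pose(p,out,O=O,th=TH,tilt=TILT):
    P=plateR(th); y=-P[:,1]; z=-(P[:,2]*np.cos(tilt)+P[:,0]*np.sin(tilt))
    return O+P@np.array([p[0],p[1],out])-bot.pinch_z*z, quat(np.c_[np.cross(y,z),y,z])
def circ(q,r=.05): return (r*np.cos(q),-r*np.sin(q))
E
python3 - <<'E'
from h import *
for q in np.arange(.8,7.6,.4): print(round(q,1),bot.solve_ik(*pose(circ(q),.048)))
bot.move_to(*pose((.036,-.036),.22))
c=None
K=[];PL=[];RA=[]
for out in(.2,.16):
    bot.move_linear(*pose((.036,-.036),out))
    T=wristpose(); c=bot.capture("wrist"); M=T@np.array(c["mount"])
    for t in("wheel_knob","plate","rail_mid","winder"):
        for r in bot.mark_of(c,t)[:2]: 
            X=(M@np.r_[r["centre"],1])[:3]; print(out,t,r["conf"],X, plateR(TH).T@(X-O))
save(c,"wrist1"); print(bot.observe()["time"],bot.observe()["force"])
E
```

```text
0.8 [-0.046   0.2476  1.9731  0.2446  0.474   1.1322]
1.2 [-0.0764  0.2444  2.0086  0.2893  0.4492  1.0612]
1.6 [-0.0939  0.2389  2.0539  0.3319  0.4154  1.0019]
2.0 [-0.0946  0.2319  2.1024  0.3666  0.3765  0.9638]
2.4 [-0.0763  0.2245  2.1465  0.3832  0.3377  0.9599]
2.8 [-0.0404  0.2176  2.1786  0.368   0.3051  1.0034]
3.2 [0.0077 0.2123 2.1926 0.3124 0.2861 1.0985]
3.6 [0.0585 0.2094 2.1858 0.2287 0.2863 1.2248]
4.0 [0.1013 0.2097 2.1594 0.1488 0.3064 1.3408]
4.4 [0.1284 0.2132 2.1187 0.0973 0.341  1.4153]
4.8 [0.1363 0.2194 2.0708 0.0776 0.3819 1.4421]
5.2 [0.1259 0.2272 2.0236 0.0822 0.4219 1.4297]
5.6 [0.1003 0.2352 1.9841 0.103  0.4552 1.3893]
6.0 [0.0642 0.242  1.9577 0.134  0.4781 1.3305]
6.4 [0.0227 0.2465 1.9482 0.1716 0.4881 1.2606]
6.8 [-0.0191  0.2483  1.9567  0.2134  0.4845  1.1855]
7.2 [-0.0559  0.247   1.9822  0.2577  0.4679  1.1107]
0.2 wheel_knob 0.72 [0.599  0.0245 0.154 ] [ 0.0296 -0.0296  0.0451]
0.2 plate 0.68 [0.5933 0.0612 0.102 ] [0.0012 0.0075 0.0016]
0.2 rail_mid 0.9 [0.6268 0.0607 0.2458] [0.1106 0.0004 0.1006]
0.16 wheel_knob 0.83 [0.5987 0.023  0.1532] [ 0.0287 -0.031   0.0449]
0.16 plate 0.71 [0.594  0.0594 0.1022] [0.0017 0.0057 0.0016]
0.16 plate 0.52 [0.6268 0.0611 0.2448] [0.11   0.0008 0.0997]
0.16 rail_mid 0.72 [0.6294 0.059  0.2439] [ 0.1112 -0.0018  0.0978]
0.16 rail_mid 0.37 [0.5975 0.0541 0.0024] [-0.0537 -0.0003 -0.0815]
0.16 winder 0.63 [0.5934 0.0556 0.0014] [-0.0573  0.002  -0.0803]
6.3667 [ 0.3464  0.2757 -0.4015]
```

View pics/wrist1.png

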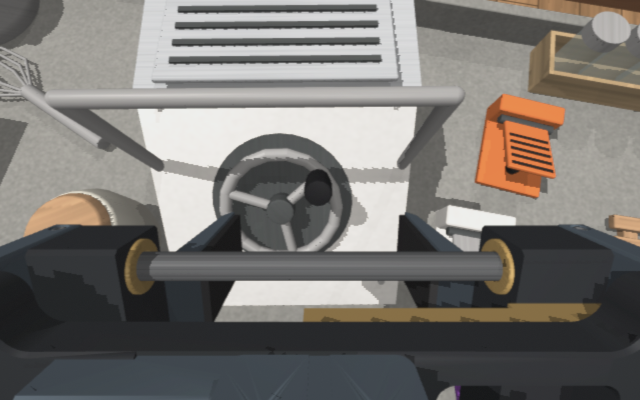

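The rail lies level across row ~97, which confirms the yaw of about 0.2. The knob shows at px (318,182) and the hub at (279,208). I'll back-project those onto their known planes.

```bash
python3 - <<'E'
from h import *
T=wristpose(); c=bot.capture("wrist"); M=T@np.array(c["mount"]); K=np.array(c["intrinsics"])
P=plateR(TH)
def hit(M,u,v,h):
    d=P.T@(M[:3,:3]@np.linalg.inv(K)@[u,v,1]); o=P.T@(M[:3,3]-O); return o+d*(h-o[2])/d[2]
def px(p):
    X=np.linalg.inv(M)@np.r_[O+P@np.array(p),1]; u=K@X[:3]; return u[:2]/u[2]
print("hub",hit(M,279,208,.024),"knobtop",hit(M,318,179,.060))
g=c["frame"][150:225,290:350].max(2); ys,xs=np.where(g<45); print("dark",xs.min()+290,xs.max()+290,ys.min()+150,ys.max()+150)
f=c["frame"].copy()
for p,col in [((0,0,.024),(255,0,0)),((.036,-.034,.06),(0,255,0)),((.0325,-.0295,.022),(0,255,255))]: cv2.circle(f,tuple(int(a) for a in px(p)),2,col,-1)
for a in np.linspace(0,6.28,80): cv2.circle(f,tuple(int(b) for b in px((.062*np.cos(a),.062*np.sin(a),.014))),1,(255,0,255),-1)
f=cv2.resize(f[120:270,190:390],None,fx=4,fy=4,interpolation=cv2.INTER_NEAREST); cv2.imwrite("pics/w2.png",f[:,:,::-1])
E
```

```text
hub [0.0029 0.0036 0.024 ] knobtop [ 0.0446 -0.0345  0.06  ]
dark 305 330 171 205
```

View pics/w2.png

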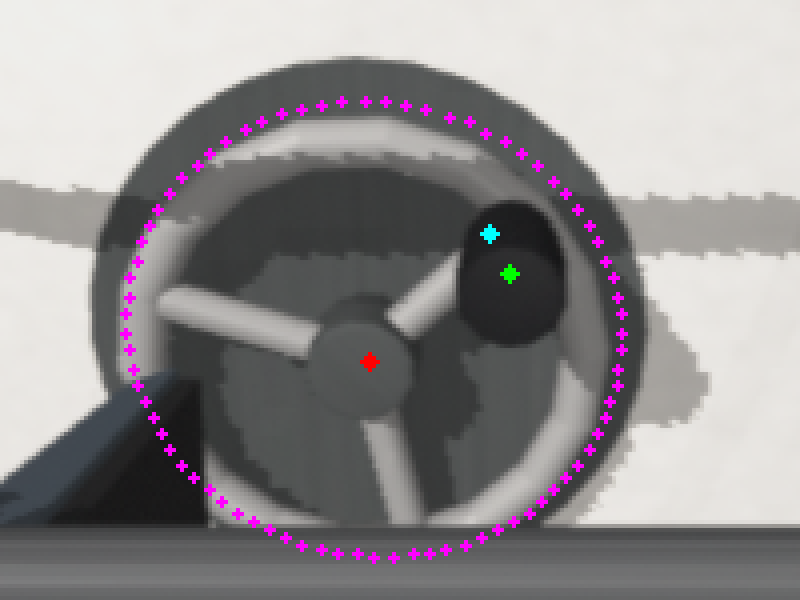

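```bash
sed -i 's/^TH=0.2; O=.*; TILT/TH=0.2; O=np.array([.5947,.0538,.1])+plateR(0.2)@[-.001,.0012,0]; TILT/' h.py
cat >> h.py <<'E'
def pf(): return plateR(TH).T@np.array(bot.observe()["force"])
E
python3 - <<'E'
from h import *
f0=pf()
print(bot.move_linear(*pose(circ(.8),.09),speed=.1), bot.move_linear(*pose(circ(.8),.048),speed=.05,contact_N=6))
print("appr",pf()-f0)
bot.set_gripper(.0,grasp_force=25); o=bot.observe(); print("grip",o["grip_width"],o["finger_force"],pf()-f0,o["time"])
for q in np.arange(1.0,2.41,.2):
    bot.move_linear(*pose(circ(q),.048),speed=.04); F=pf()-f0
    t=np.array([-np.sin(q),-np.cos(q)]); r=np.array([np.cos(q),-np.sin(q)])
    print(round(q,2),"F",F,"tan",F[:2]@t,"rad",F[:2]@r,bot.observe()["grip_width"])
    if np.linalg.norm(F)>25: break
c=bot.capture("wrist"); save(c,"w3"); print(bot.observe()["time"])
E
```

```text
False False
appr [-0.1977 -0.8361 -0.3944]
grip 0.023800409612642754 24.999932025675662 [ 0.2462 -0.9017  0.1501] 9.2917
1.0 F [-0.806  -1.0402  0.2467] tan 1.2402280334864328 rad 0.43978898005004746 0.023914564398774516
1.2 F [-1.7156  1.5469 -0.038 ] tan 1.0384327110393547 rad -2.0634622640934226 0.023718766382693962
1.4 F [-1.401   5.5128 -0.7978] tan 0.44366719595891 rad -5.67071580196165 0.023680467889144984
1.6 F [-0.2831  7.4082 -2.8364] tan 0.4992578525231948 rad -7.396758515422356 0.023900871424197553
1.8 F [ 1.4602  8.6409 -2.7737] tan 0.5411884876754873 rad -8.746647989347997 0.023747267360626555
2.0 F [ 4.0288  8.7326 -3.1194] tan -0.029355114179077532 rad -9.617089533513527 0.023901113117866774
2.2 F [ 4.1916  7.0631 -3.3361] tan 0.7677576930348989 rad -8.177271540130151 0.023907821952513855
2.4 F [ 6.319  5.214 -2.514] tan -0.42350296774164997 rad -8.181496697491283 0.023753817512251637
12.5417
```

View pics/w3.png

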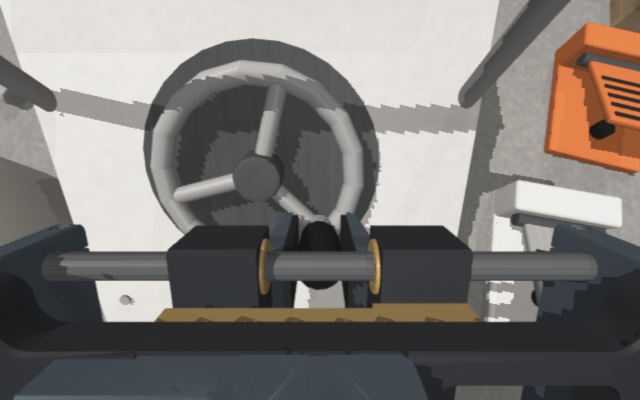

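The knob is gripped at px (318,255), the wheel is turning with it, and forces are modest. I'll keep winding with a small force-based correction of the circle's centre.

```bash
python3 - <<'E'
from h import *
f0=np.array([0.,0,0]); off=np.zeros(2)
for q in np.r_[np.arange(2.6,7.3,.2),7.4,7.5,7.53]:
    t=np.array([-np.sin(q),-np.cos(q)]); r=np.array([np.cos(q),-np.sin(q)])
    bot.move_linear(*pose(np.array(circ(q))+off,.048),speed=.045); F=pf(); fr=F[:2]@r
    off+=np.clip(1.5e-4*fr,-6e-4,6e-4)*r; off*=min(1,.005/max(1e-9,np.linalg.norm(off)))
    print(round(q,2),"F",F,"tan %.1f rad %.1f"%(F[:2]@t,fr),off*1e3)
    if np.linalg.norm(F)>30: break
c=bot.capture("scene"); save(c,"s4"); print(off,bot.observe()["time"],bot.observe()["grip_width"])
for t in("wheel_knob",): print([(r["conf"],plateR(TH).T@(w(c,r["centre"])-O)) for r in bot.mark_of(c,t)])
E
```

```text
2.6 F [ 6.4694  3.7333 -2.8874] tan -0.1 rad -7.5 [0.5141 0.3093]
2.8 F [ 5.5227  1.6816 -1.9168] tan -0.3 rad -5.8 [1.0795 0.5103]
3.0 F [4.9338 2.5404 0.611 ] tan 1.8 rad -5.2 [1.6735 0.595 ]
3.2 F [4.5985 2.3381 2.9238] tan 2.6 rad -4.5 [2.2724 0.5599]
3.4 F [1.9763 0.2389 5.1083] tan 0.7 rad -1.8 [2.5407 0.489 ]
3.6 F [1.8462 0.3378 6.2639] tan 1.1 rad -1.5 [2.7433 0.3891]
3.8 F [1.4662 0.9312 6.3566] tan 1.6 rad -0.6 [2.8133 0.3349]
4.0 F [0.6097 0.4605 8.8169] tan 0.8 rad -0.1 [2.8182 0.3292]
4.2 F [-0.1685  0.495   7.6927] tan 0.1 rad 0.5 [2.7804 0.3965]
4.4 F [-1.1537  0.7749  8.4477] tan -0.9 rad 1.1 [2.73   0.5523]
4.6 F [-1.0384  0.3922  8.0696] tan -1.0 rad 0.5 [2.7215 0.6278]
4.8 F [-1.0179  3.6002  8.4543] tan -1.3 rad 3.5 [2.7674 1.1504]
5.0 F [-0.4532  2.4591  8.6949] tan -1.1 rad 2.2 [2.8623 1.471 ]
5.2 F [-0.414   1.5588  7.8127] tan -1.1 rad 1.2 [2.9454 1.6278]
5.4 F [0.6183 0.6479 7.2472] tan 0.1 rad 0.9 [3.0304 1.7314]
5.6 F [0.0693 1.2833 6.9172] tan -1.0 rad 0.9 [3.1309 1.8132]
5.8 F [-0.407   0.857   7.0593] tan -0.9 rad 0.0 [3.136  1.8158]
6.0 F [ 0.3435 -0.1857  6.6856] tan 0.3 rad 0.3 [3.176  1.8274]
6.2 F [0.0452 0.6803 6.6001] tan -0.7 rad 0.1 [3.1912 1.8287]
6.4 F [-1.3597  0.0685  7.0112] tan 0.1 rad -1.4 [2.9888 1.8525]
6.6 F [-1.3908 -1.2605  6.4289] tan 1.6 rad -0.9 [2.8564 1.8959]
6.8 F [-2.2203 -1.3529  6.6432] tan 2.3 rad -1.3 [2.6919 1.9894]
7.0 F [-2.5799 -0.3001  6.9966] tan 1.9 rad -1.7 [2.4942 2.1616]
7.2 F [-1.1379  0.7404  4.2447] tan 0.5 rad -1.3 [2.3774 2.314 ]
7.4 F [-0.4639 -2.4247  2.0468] tan 1.5 rad 2.0 [2.5074 2.0477]
7.5 F [-0.0937 -1.5781  1.2547] tan 0.6 rad 1.4 [2.5827 1.844 ]
7.53 F [ 3.3857  2.3209 -0.5377] tan -3.9 rad -1.1 [2.5291 2.0036]
[0.0025 0.002 ] 22.475 0.023746217701503126
[(0.77, array([ 0.0227, -0.0413,  0.0425]))]
```

View pics/s4.png

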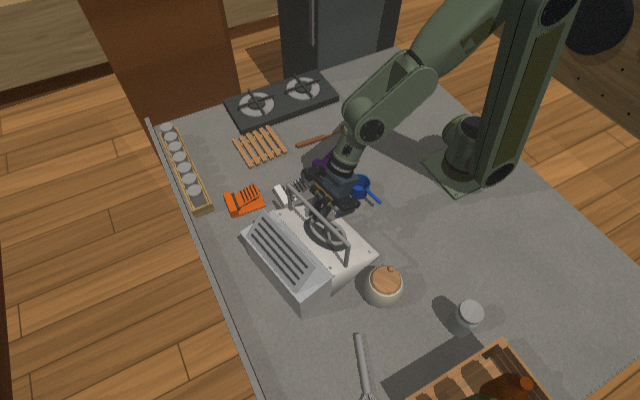

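The hatch appears to be raised now (its upper part at px ~(285,250)). I'll press on until the stop is clearly felt, then release and back out along the face normal.

```bash
python3 - <<'E'
from h import *
off=np.array([.0025,.002])
for q in np.arange(7.56,7.8,.03):
    bot.move_linear(*pose(np.array(circ(q))+off,.048),speed=.03); F=pf()
    t=np.array([-np.sin(q),-np.cos(q)]); print(round(q,2),F,F[:2]@t)
    if F[:2]@t<-14: break
bot.dwell(.3)
bot.set_gripper(.06)
for out in(.10,.2): bot.move_linear(*pose(np.array(circ(q))+off,out),speed=.12)
T=wristpose(); c=bot.capture("wrist"); M=T@np.array(c["mount"]); save(c,"w5")
for r in bot.mark_of(c,"wheel_knob")[:1]:
    k=plateR(TH).T@((M@np.r_[r["centre"],1])[:3]-O)-np.r_[off,0]; print(r["conf"],k,"q",2*np.pi+np.arctan2(-k[1],k[0]))
for t in("lock","pedal_pad"):
    for r in bot.mark_of(c,t): print(t,r["conf"],(M@np.r_[r["centre"],1])[:3])
print(bot.observe()["time"],pf())
E
```

```text
7.56 [ 6.2152  5.232  -2.1133] -7.4645963350440345
7.59 [ 8.5449  7.8192 -3.7548] -10.289126613889156
7.62 [11.7101 10.4693 -4.2461] -13.818379871023255
7.65 [14.5162 13.332  -6.3742] -16.915866943846236
0.85 [ 0.0125 -0.0437  0.0444] q 7.575514211850641
lock 0.75 [ 0.583  -0.1791  0.0021]
lock 0.56 [ 0.7491 -0.2275 -0.0011]
lock 0.33 [ 0.6786  0.4306 -0.0026]
pedal_pad 0.72 [ 0.7167 -0.2255  0.0508]
26.3 [-0.849  -0.8892  0.582 ]
```

View pics/w5.png

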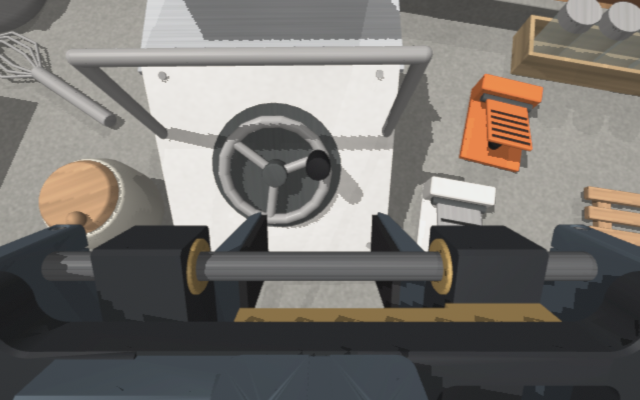

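The wheel is at its stop: the knob, seen at px (318,165), corresponds to q≈7.55, and the stop was pushed firmly. Next is the pedal of the white lock, with the gripper closed and vertical.

```bash
python3 - <<'E'
from h import *
p=np.array([.5528,-.183]); best=None
for s in(1,-1):
    y=s*np.array([1.,0.05,0])/np.hypot(1,.05); z=np.array([0,0,-1.]); q=quat(np.c_[np.cross(y,z),y,z])
    j=bot.solve_ik(np.r_[p,.3+.191],q); j2=bot.solve_ik(np.r_[p,.03+.191],q); print(s,j,j2)
    if j is not None and j2 is not None:
        d=abs(j-bot.observe()["joint_pos"]).max()
        if best is None or d<best[0]: best=(d,q)
q=best[1]
bot.set_gripper(0)
bot.move_to(np.r_[p,.3+.191],q)
bot.move_linear(np.r_[p,.075+.191],q)
f0=bot.observe()["force"]
print("contact",bot.move_linear(np.r_[p,.028+.191],q,speed=.03,contact_N=2)); o=bot.observe(); print(o["tool_pos"]-[0,0,.191],o["force"]-f0)
c=bot.move_linear(np.r_[p,.026+.191],q,speed=.03,contact_N=18); o=bot.observe(); print(c,o["tool_pos"]-[0,0,.191],o["force"]-f0)
bot.dwell(.3); print(bot.observe()["force"]-f0,bot.observe()["tool_pos"][2]-.191,bot.observe()["time"])
c=bot.capture("wrist"); save(c,"w6")
E
```

```text
1 [-0.3394  0.2923  1.3893 -0.      1.46   -0.3894] [-0.3394  0.5018  1.7868 -0.      0.8529 -0.3894]
-1 None None
contact True
[ 0.5527 -0.183   0.0523] [-0.4812  0.3082  2.5007]
True [ 0.5516 -0.183   0.0331] [-2.9251  0.4355  5.5194]
[-2.3016  1.0653  7.5205] 0.03296031347058784 32.0917
```

View pics/w6.png

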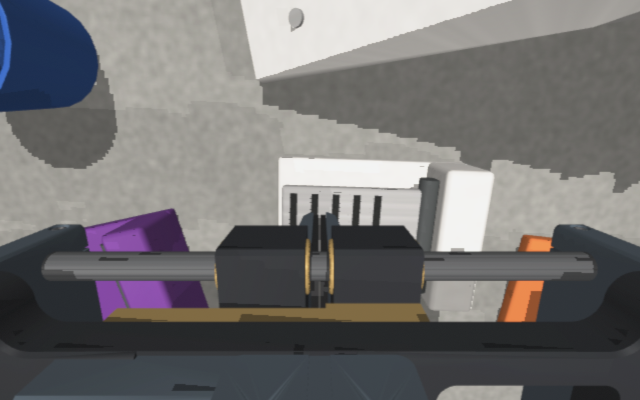

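The tips sit on the white lock's pedal (px ~(318,215)) close to its stop. I'll press slightly further to be sure, hold, then release.

```bash
python3 - <<'E'
from h import *
o=bot.observe(); p=np.array(o["tool_pos"]); q=o["tool_rot"]
for d in(.001,.002,.003,.004):
    bot.move_linear(p-[0,0,d],q,speed=.02); f=bot.observe()["force"]; print(d,f,bot.observe()["tool_pos"][2]-.191)
    if f[2]>17: break
bot.dwell(1.3); print(bot.observe()["force"],bot.observe()["tool_pos"][2]-.191)
bot.move_linear(np.r_[p[:2],.075+.191],q,speed=.05)
bot.move_linear(np.r_[p[:2],.19+.191],q,speed=.15); bot.dwell(.3)
T=wristpose(); c=bot.capture("wrist"); M=T@np.array(c["mount"]); save(c,"w7")
for n,c in(("wrist",c),("top",bot.capture("top")),("scene",bot.capture("scene"))):
    for t in("pedal_pad","wheel_knob","cup","jar","spoon","pot_stand"):
        for r in bot.mark_of(c,t)[:3]:
            X=(M@np.r_[r["centre"],1])[:3] if n=="wrist" else w(c,r["centre"])
            print(n,t,r["conf"],X, plateR(TH).T@(X-O) if t=="wheel_knob" else "")
save(c,"s7"); print(bot.observe()["time"])
E
```

```text
0.001 [-2.4612  1.4907  9.6129] 0.03291596688404011
0.002 [-2.9541  1.1186 15.2523] 0.03274660213416386
0.003 [-5.6584  1.1135 20.5477] 0.032619049420537255
[-4.7006  0.6177 19.7843] 0.03261122228433597
wrist pedal_pad 0.96 [ 0.3756 -0.2381  0.0503] 
wrist pedal_pad 0.8 [ 0.5528 -0.1782  0.0468] 
wrist pedal_pad 0.76 [ 0.7146 -0.2257  0.0498] 
wrist wheel_knob 0.15 [ 0.5546 -0.1775  0.0475] [-0.0989 -0.22    0.0059]
wrist cup 0.73 [ 0.3752 -0.0842 -0.0025] 
top pedal_pad 0.72 [ 0.7176 -0.2292  0.0516] 
top pedal_pad 0.64 [ 0.3779  0.4393 -0.0012] 
top pedal_pad 0.54 [ 0.5498 -0.1847  0.0461] 
top wheel_knob 0.93 [0.5938 0.0071 0.1494] [ 0.021  -0.0468  0.0463]
top wheel_knob 0.46 [ 0.5876 -0.1847  0.001 ] [-0.1003 -0.2336 -0.0499]
top cup 0.64 [ 0.3821 -0.0891 -0.0035] 
top jar 0.82 [0.3758 0.4398 0.004 ] 
top jar 0.15 [ 0.518   0.2607 -0.0016] 
top pot_stand 0.78 [ 0.604  -0.4391  0.0011] 
scene pedal_pad 0.77 [ 0.5533 -0.182   0.0489] 
scene pedal_pad 0.67 [ 0.7206 -0.2292  0.0521] 
scene pedal_pad 0.52 [ 0.3743 -0.2421  0.0499] 
scene wheel_knob 0.74 [0.5898 0.0119 0.146 ] [ 0.0166 -0.0413  0.0452]
scene cup 0.92 [ 0.3833 -0.0808 -0.0017] 
scene jar 0.96 [0.377  0.447  0.0022] 
scene spoon 0.68 [ 0.3599 -0.374   0.0028] 
scene spoon 0.49 [0.6264 0.0624 0.2477] 
scene pot_stand 0.6 [ 0.6062 -0.4373 -0.0023] 
37.5083
```

View pics/s7.png

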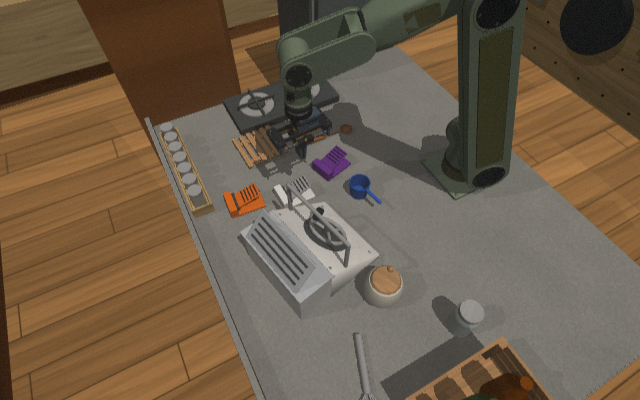

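The pedal readings are a few mm below the rest value, so I'll re-measure after a moment and compare the hatch and pedal with the first picture.

```bash
python3 - <<'E'
from h import *
bot.dwell(1.0)
Z=[]
for i in range(4):
    for n in("top","scene"):
        c=bot.capture(n)
        for r in bot.mark_of(c,"pedal_pad"):
            X=w(c,r["centre"])
            if np.hypot(X[0]-.553,X[1]+.183)<.03: Z.append(X[2])
            elif X[1]<-.2: print("other",n,X[2])
print(np.array(Z),bot.observe()["time"]); save(c,"s8")
a=cv2.imread("pics/scene.png")[165:320,225:360]; b=cv2.imread("pics/s8.png")[165:320,225:360]
cv2.imwrite("pics/cmp.png",cv2.resize(np.hstack([a,b]),None,fx=2.9,fy=2.9,interpolation=cv2.INTER_CUBIC))
E
```

```text
other top 0.04877345475510793
other scene 0.049646989862310455
other scene 0.04844145094299377
other top 0.05051419356757716
other scene 0.050646239977878385
other scene 0.05247380178088396
other top 0.050253141267316837
other scene 0.05015471630000124
other scene 0.05075519928884715
other top 0.051385063905073976
other scene 0.051722790400785944
[0.0512 0.05   0.0522 0.0502 0.0502 0.0491 0.052  0.0508] 39.3083
```

View pics/cmp.png

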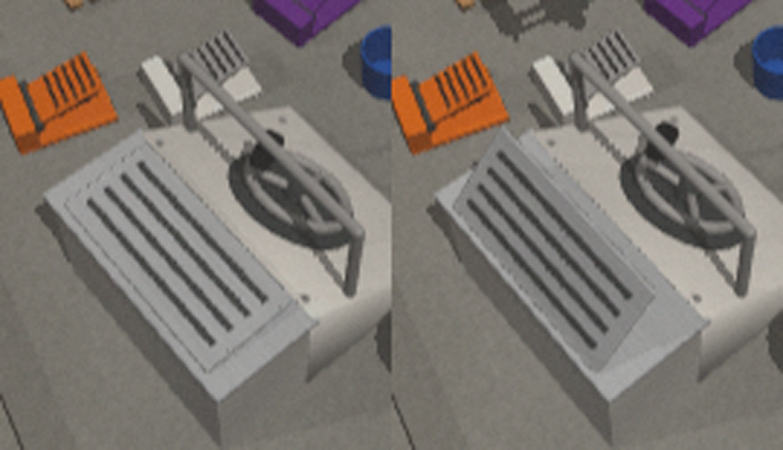

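The comparison shows the hatch clearly raised (right half, around (560,250)) against shut before. The pedal is back at its rest height of about 51 mm, and nothing else has moved. Handing in.

```bash
python3 -c "
from h import *
print(bot.sign_off())"
```

```text
the job is handed in; nothing more can be done
None
```

I wound the handwheel to its open stop and the hatch is raised. I held the lock pedal down for over a second and it sprang back to rest height. The job was handed in at about 39 s with nothing else seen to move; no verdict came back.

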